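Set out the lock-up kit on its outline pads

ROBOT

A 7-joint arm with a two-finger parallel gripper is mounted at the origin on the work surface. World frame = base frame: x ahead of the robot, y to its left, z up, the work surface at z = 0. Lengths are in m, angles in degrees, forces in N, time in s.
With the tool pointing down it reaches from about 0.35 to 0.9 m from the base axis. Payload 7.2 kg.
Tool frame: the origin (TCP) lies at the very end of the fingers, on their centre line; the grasp point (between the pads) lies 19 mm behind it (manip.tcp_to_grasp is the z of the grasp point in the tool frame, in m); z points along the fingers, y is the line along which they close (so a half turn about z gives the same grasp; the last joint's range is limited). The gripper opens to 88 mm and grips with 3 to 60 N. Pads are 20 mm wide; open, the fingers measure 115 mm over their backs; the gripper's body (75 mm by 178 mm) begins 61 mm behind the grasp point.
Start: joints at [-73.465, 23.554, -0.728, 91.456, 0.321, 64.991, -4.71], TCP at [0.218, 0.586, 0.223] pointing down, gripper open.
Joint ranges: [-169.25, 169.25], [-16.82, 113.86], [-84.01, 82.57], [7.8, 145.47], [-59.2, 239.2], [7.22, 106.19], [-163.78, 163.78]. Speed limits (degrees/s): [136.94, 136.94, 172.46, 172.46, 180, 180, 180].

INTERFACE

Orientations are given as [roll, pitch, yaw] about the fixed x, y, z axes, in that order (R = Rz(yaw) Ry(pitch) Rx(roll)).
In Python, from plant import status, vision, job_done, nets, manip gives the robot as it stands. The module is installed in compiled form; this text tells all that it offers.
- The arm moves only by the tool step_arm, never from a script. Its argument "targets" is a list that holds one entry, the list of rows, each a list of 7 numbers: the turn, a rotation vector about the tool's x, y, z in rad, then the shift along the tool's x, y, z in cm, then the opening, from 0 (shut) to 1 (fully open). In form: [[[rx, ry, rz, dx, dy, dz, hand], ...]]. A call has 1 to 20 rows; each row shifts and turns the commanded pose from where the row before left it, along the tool's axes as they then stand; what a row does not reach is not made up. A row lasts 1/8 s, in which the tool goes at most 62.5 mm and 10.7 degrees, less where a joint would pass 70% of its speed; a pose out of reach is approached as far as the arm can. A call with a gripper value outside its range is refused whole. The fingers move at their own pace and stop on an object; "force" is the grip in N (left out, the last holds). Time passes only in rows, so rows that do not move let the fingers close. It gives the time, the measured TCP pose, the force, the opening and the grip force at its end, in the units of the state.
- status.observe(): the state, without advancing time (a new reading comes with each control period).
- vision.camera(name): name is "side" or "top" or "wrist"; returns (picture, depth): 480x640x3 uint8, blue, green, red; 480x640 float32, m along the optical axis (not along the pixel's ray), 0 where there is no reading.
- vision.camera_info(name): a dict with "fov_y" (degrees; the focal length in pixels is half the picture's height over the tangent of half this angle, whatever the lens; pixels are square), "cx", "cy" (the principal point, pixels), "k1" (the pictures are not rectified: a ray, as slopes to the right and down, at radius r is drawn at 1 + k1 r^2 times it, then the intrinsics apply), "rvec" (rotation vector, rad) and "tvec" (3), from world to camera coordinates, as OpenCV has them. Camera axes: x right, y down, z forward; pixel columns grow to the right and rows downward; lengths in m; the calibration is good to about 2 mm. A picture is of the moment at which its call begins: read the wrist's pose just before it. camera_info takes no time and is no camera call; for the wrist camera it gives the pose at the moment of the call.
- job_done(): hands the job in; it is judged then, once.
Trained networks look in the newest picture that a camera, given by its name, has taken for a name from the list of things; names that differ only in an ending like _2 or _b are one class to them, and where a whole thing is asked for, a point or a joint stands for the part that bears it (a point fixed in the world has none). Each returns a list of dicts, best first, with "p" (0 to 1); they miss things now and then, are a little off and sometimes report something else, mostly with a low value. They report only what shows in the picture. A call takes as long as a camera call. They do not tell look-alikes from the thing itself.
- nets.trace(camera, thing): "mask" (480x640 bool, what is visible of it) and "bbox" ([left, top, right, bottom] in pixels, round what is visible of it).
The state is a dict: "time": time; "qpos": joint angles; "qvel": joint speeds; "tau": joint torques, N m; "eef_pos": TCP position; "eef_rot": TCP orientation; "contact_force": force on the tool from outside, world axes, zero at the start; "wrist_torque": the same for the moment, N m; "grip_width": opening from 0.0 (shut) to 1.0 (fully open); "gripper_force": force on a finger pad.
Only numpy, scipy, OpenCV 4.12 (cv2) and the standard library are available. Lean on these libraries where they do the work, as an engineer would, in place of code of your own. Each camera call takes 0.05 s, during which the arm holds its last target. There are 200 camera calls.

TASK

Lay out the lock-up kit for the evening: put the large steel padlock, the small brass padlock, the carabiner and the blue spare-key hook block each on the cork pad that bears its own painted shape, lying flat, right side up, centred on the shape and in line with it (which end points which way does not matter). Set each thing down rather than dropping it, leave all four at rest on their pads, and do not shift or tip the key bowl or the tea cup.

Things in the scene. Friction and masses are not known exactly. Their poses are not given: they have to be found in the camera images.
- steel_padlock: The large steel padlock: grey steel block with a red push button on its upper face. Lies flat; origin at the centre of its overall outline, on its underside; z up. Overall 48 mm (x) by 76 mm (y). The block is 48 (x) by 40 (y) by 20 mm high, its centre 18 mm from the origin towards -y; the 8 mm round shackle reaches to +y, its middle 10 mm up. About 0.28 kg. Grip the block across x.
- brass_padlock: The small brass padlock: yellow brass block with a dark dot on its upper face and a steel shackle. Lies flat; origin at the centre of its overall outline, on its underside; z up. Overall 30 mm (x) by 48 mm (y). The block is 30 (x) by 24 (y) by 14 mm high, its centre 12 mm from the origin towards -y; the 5 mm round shackle reaches to +y, its middle 7 mm up. About 0.1 kg. Grip the block across x.
- carabiner: Brushed aluminium carabiner, a closed oval of 9 mm round bar with two dark collars on one side. Lies flat; origin at the centre of its overall outline, on its underside; z up. Overall 47 mm (x) by 85 mm (y), 9 mm high, open in the middle (29 mm between the sides); the two long sides run straight along y for 38 mm. About 0.06 kg. Can be gripped across both long sides (47 mm along x) at the origin.
- hook_block: Spare-key hook block: blue plastic bar lying on its back with three small steel hooks standing up from it. Lies flat; origin at the centre of its overall outline, on its underside; z up. 30 mm (x) by 84 mm (y) by 14 mm high; the hooks stand in a row along y at -28, 0 and 28 mm, stay within 7 mm of the middle line and rise to 28 mm. About 0.06 kg. Grip across x.
- pad_steel_padlock: Pad for the large steel padlock. Fixed cork pad, 75 mm (x) by 115 mm (y), 3 mm thick, origin at the centre of its underside, z up; the painted mark on its top has no height and has the same axes as the thing it belongs to: a black padlock shape of 48 by 76 mm, centred on the pad.
- pad_brass_padlock: Pad for the small brass padlock. Fixed cork pad, 75 mm (x) by 115 mm (y), 3 mm thick, origin at the centre of its underside, z up; the painted mark on its top has no height and has the same axes as the thing it belongs to: a yellow padlock shape of 30 by 48 mm, centred on the pad.
- pad_carabiner: Pad for the carabiner. Fixed cork pad, 75 mm (x) by 115 mm (y), 3 mm thick, origin at the centre of its underside, z up; the painted mark on its top has no height and has the same axes as the thing it belongs to: a white oval ring of 47 by 85 mm, centred on the pad.
- pad_hook_block: Pad for the hook block. Fixed cork pad, 75 mm (x) by 115 mm (y), 3 mm thick, origin at the centre of its underside, z up; the painted mark on its top has no height and has the same axes as the thing it belongs to: a blue bar of 30 by 84 mm, centred on the pad.
- key_bowl: Bystander, not to be shifted: round blue ceramic bowl holding keys, 110 mm across the rim, 48 mm high; origin at the centre of its underside.
- tea_cup: Bystander, not to be shifted: white ceramic cup without a handle, 68 mm across the rim, 55 mm high; origin at the centre of its underside.
Mind the look-alikes: they are no part of the job. What is shaped like the steel_padlock but pink is not meant.

How it is judged:
By the outcome, as a careful person would: the job done as asked, in the order asked, and still so for the second after the job is handed in, with the robot touching nothing.
It also fails if it takes over 120 s, if anything falls off the work surface, if the arm or the gripper's body presses on something with over 40 N, if the wrist force passes 120 N, or if a joint passes its speed limit or range.

## Working session

There is one attempt and no reset: what is moved stays moved. The work goes in short steps, Python scripts to look and compute and a tool call to move; the robot and the scene stay as the last step left them, time stands still between calls to the robot, and variables do not carry over. Pictures are saved under pics/ and viewed, at most 14 in all, crops included, and the job is handed in when it is done.

Besides the shell and the picture viewer there is one more tool, called after "Call:" by a JSON object that holds its "method" and its "body". step_arm: Moves the arm, as the interface text tells. Its arguments: {"type":"object","properties":{"targets":{"type":"array"},"force":{"type":"number"}},"required":["targets"]}

```bash
mkdir -p pics; python3 - <<'E'
from plant import status, vision, nets, manip
import cv2
print(status.observe()); print(manip.tcp_to_grasp)
for c in ("top","side"):
    im,d=vision.camera(c); cv2.imwrite(f"pics/{c}0.png",im); print(vision.camera_info(c))
E
```

```text
{'time': 0.0, 'qpos': array([-73.46454497,  23.5998174 ,  -0.72712264,  91.50473514,
         0.32132678,  64.99130384,  -4.70845304]), 'qvel': array([-0.08085259, -0.02836681, -0.08448097, -0.04347183, -0.06958572,
        0.08859815, -0.07707829]), 'tau': array([ 8.94562108e-04, -5.87950158e+01,  6.42484277e-01, -2.91082764e+01,
       -5.37662278e-02,  1.79423770e-02,  1.01695691e-04]), 'eef_pos': array([0.21817061, 0.58512834, 0.22180648]), 'eef_rot': array([-1.79906490e+02,  7.58453022e-03,  1.59558734e+02]), 'contact_force': array([ 0.03038472, -0.89373565,  0.51592284]), 'wrist_torque': array([ 0.04784209, -0.00847536,  0.01971135]), 'gripper_force': 0.0, 'grip_width': 1.0031060352145154}
-0.0187
{'fov_y': 49.15085843671738, 'cx': 323.9335889294401, 'cy': 241.05137218818075, 'k1': -0.09540670888527471, 'rvec': array([ 2.17816907, -2.19248774,  0.05685285]), 'tvec': array([-0.00282167,  0.53852632,  1.18061833])}
{'fov_y': 57.74501547444566, 'cx': 319.5859496335132, 'cy': 242.00140478603288, 'k1': -0.09435004906997588, 'rvec': array([ 2.04809959, -0.69727006,  0.40688527]), 'tvec': array([-0.43683567,  0.20294104,  0.58789217])}
```

View pics/top0.png

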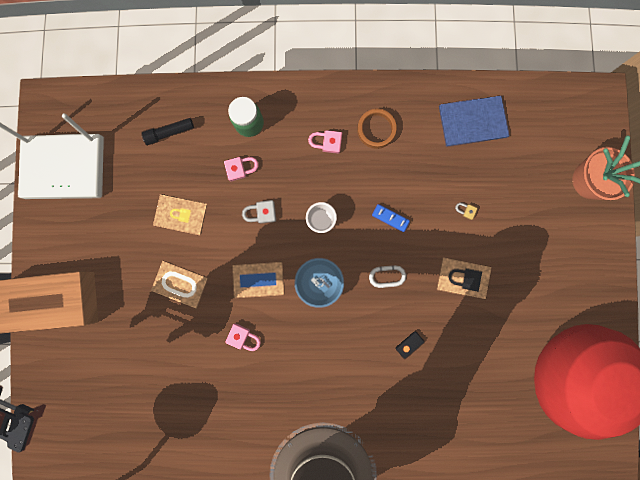

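View pics/side0.png

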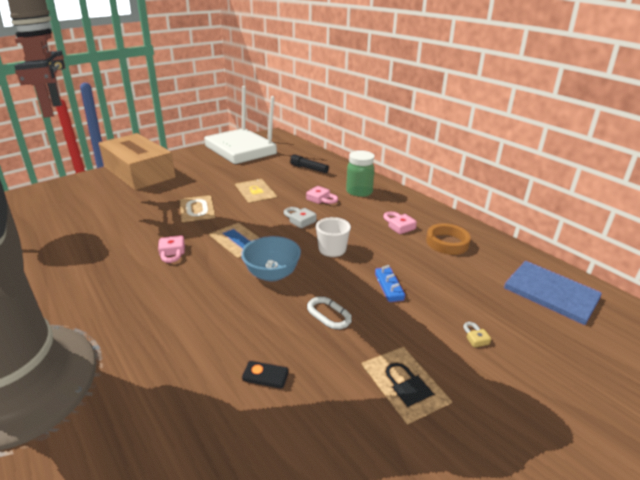

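Top view: steel padlock (262,212), with pink look-alikes at (240,168), (325,141) and (243,338). Brass padlock (467,210), carabiner (387,277), hook block (392,217). Pads: steel (464,278), brass (180,214), carabiner (180,284), hook (258,280). Bowl (319,283), cup (321,217). The grey padlock with the red button at (262,212) fits the description, and the pink ones don't.

```bash
cat > h.py <<'E'
from plant import status, vision, nets, manip
import cv2, numpy as np
from scipy.spatial.transform import Rotation as Ro
SZ=dict(steel_padlock=(48,76),brass_padlock=(30,48),carabiner=(47,85),hook_block=(30,84))
def cam(c):
    i=vision.camera_info(c); im,d=vision.camera(c)
    f=240/np.tan(np.radians(i['fov_y']/2)); K=np.array([[f,0,i['cx']],[0,f,i['cy']],[0,0,1]])
    return dict(im=im,d=d,K=K,D=np.array([i['k1'],0,0,0.]),r=i['rvec'],t=i['tvec'],name=c)
def pts(C,mask):
    v,u=np.nonzero(mask&(C['d']>0)); z=C['d'][v,u].astype(float)
    n=cv2.undistortPoints(np.c_[u,v].astype(float)[:,None],C['K'],C['D'])[:,0]
    return (np.c_[n,np.ones(len(n))]*z[:,None]-C['t'])@cv2.Rodrigues(C['r'])[0]
def plane(C,mask,z0):
    v,u=np.nonzero(mask); n=cv2.undistortPoints(np.c_[u,v].astype(float)[:,None],C['K'],C['D'])[:,0]
    R=cv2.Rodrigues(C['r'])[0]; w=np.c_[n,np.ones(len(n))]@R; o=-R.T@C['t']
    return o+w*((z0-o[2])/w[:,2])[:,None]
def rect(P):
    (c,s,a)=cv2.minAreaRect((P[:,:2]*1000).astype(np.float32))
    if s[0]>s[1]: s=s[::-1]; a+=90     # a: direction of short side (x) ; long side at a+90
    m=np.mean(P[:,:2],0)*1000-np.array(c); a=np.radians(a); y=np.array([-np.sin(a),np.cos(a)])
    if m@y>0: a+=np.pi; y=-y           # +y points away from the mass (block)
    return np.array(c),s,(np.degrees(a)+180)%360-180,m@y
def ortho(C,cx,cy,half,z0,n=500):
    g=np.linspace(half,-half,n); X=np.stack([np.repeat((cx+g)[:,None],n,1),np.repeat((cy+g)[None],n,0),np.full((n,n),z0)],-1)
    p=cv2.projectPoints(X.reshape(-1,3),C['r'],C['t'],C['K'],C['D'])[0].reshape(n,n,2).astype(np.float32)
    return cv2.remap(C['im'],p[...,0],p[...,1],cv2.INTER_LINEAR)
E
python3 - <<'E'
from h import *
C=cam('top')
for t in list(SZ)+['pad_'+k for k in SZ]+['key_bowl','tea_cup']:
    for q in nets.trace('top',t)[:4]:
        P=pts(C,q['mask']); r=rect(P)
        print(t,round(q['p'],2),np.round(q['bbox']),np.round(r[0],1),np.round(r[1],1),round(r[2],1),round(r[3],1),'z',np.round(np.percentile(P[:,2],[5,50,95])*1000,1), C['im'][q['mask']].mean(0).round())
cv2.imwrite('pics/crop.png',cv2.resize(C['im'][120:360,140:500],(800,533)))
E
```

```text
steel_padlock 0.92 [243. 198. 276. 222.] [605.7 143.9] [47.3 73.5] 4.1 -8.2 z [11.6 19.5 23.9] [185. 191. 203.]
steel_padlock 0.8 [227. 156. 260. 181.] [712.1 184.6] [48.2 78.3] -163.6 -5.1 z [ 2.7 18.9 24. ] [171. 149. 222.]
steel_padlock 0.79 [226. 322. 260. 353.] [316.2 177.3] [49.1 74.1] 155.1 -8.2 z [11.  19.1 23.7] [181. 157. 231.]
steel_padlock 0.72 [292. 259. 342. 307.] [446.4   7.7] [105.9 110.5] -36.0 -2.0 z [ 4.7 20.4 49.6] [124. 107.  84.]
brass_padlock 0.64 [456. 204. 476. 222.] [ 608.  -333.4] [28.8 43. ] -25.0 -4.9 z [ 4.9 13.7 17.9] [123. 179. 207.]
carabiner 0.84 [370. 268. 407. 283.] [ 456.2 -148.6] [42.2 81.1] -177.4 -2.3 z [ 4.7  9.3 13.5] [186. 190. 192.]
hook_block 0.93 [372. 203. 407. 233.] [ 591.7 -159.3] [33.1 83.4] 151.3 -0.8 z [ 9.9 14.7 25.9] [210. 124.  83.]
pad_steel_padlock 0.66 [434. 257. 492. 301.] [ 452.1 -331.4] [ 79.1 123.8] 168.5 -2.0 z [-0.2  3.9  7.6] [ 78. 102. 128.]
pad_brass_padlock 0.69 [152. 195. 206. 237.] [604.5 331.7] [ 75.  115.2] -11.9 -0.4 z [-0.7  3.3  7.3] [126. 185. 230.]
pad_brass_padlock 0.17 [435. 260. 490. 302.] [ 451.5 -329.3] [ 79.3 117.9] 166.7 -0.8 z [0.2 3.9 7.7] [ 79. 104. 130.]
pad_carabiner 0.75 [151. 262. 208. 306.] [442.2 332.1] [ 74.6 116.9] -20.3 -0.1 z [-0.4  3.4  7.1] [129. 161. 193.]
pad_hook_block 0.8 [232. 263. 284. 298.] [451.4 148.1] [ 74.3 114.6] -178.4 -0.1 z [-0.2  3.7  7.6] [106. 119. 138.]
key_bowl 0.69 [293. 259. 341. 308.] [442.5   7.6] [109.8 110.6] -3.0 -0.1 z [ 4.3 20.2 49.6] [124. 106.  84.]
tea_cup 0.86 [304. 204. 338. 234.] [588.7   1. ] [66.3 66.3] 20.9 -0.5 z [ 2.4 12.2 56.9] [185. 191. 200.]
```

View pics/crop.png

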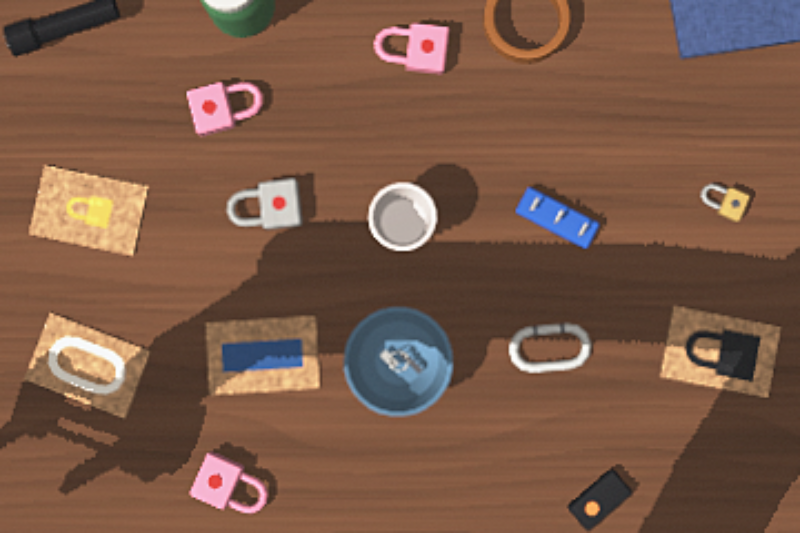

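The enlarged crop confirms it: the grey padlock with the red button is at (265,203) in the crop, and all the other padlock shapes are pink. Next is the hover over it.

```bash
cat >> h.py <<'E'
def go(x,y,z,yaw,per=5.0):
    s=status.observe(); R=Ro.from_euler('xyz',s['eef_rot'],degrees=True); G=Ro.from_euler('xyz',[180,0,yaw],degrees=True)
    rv=(R.inv()*G).as_rotvec(); d=G.inv().apply(np.array([x,y,z])-s['eef_pos'])*100
    n=int(np.ceil(np.degrees(np.linalg.norm(rv))/9.5)); m=int(np.ceil(np.linalg.norm(d)/per))
    print('pose',s['eef_pos'].round(4),s['eef_rot'].round(2),'t',round(s['time'],2),'w',round(s['grip_width'],3))
    print('rot total',rv.round(4),'rows',n,(rv/max(n,1)).round(4),'| shift total',d.round(3),'rows',m,(d/max(m,1)).round(3))
E
python3 - <<'E'
from h import *
i=vision.camera_info('wrist'); R=cv2.Rodrigues(i['rvec'])[0]; o=-R.T@i['tvec']; s=status.observe()
T=Ro.from_euler('xyz',s['eef_rot'],degrees=True)
print('cam in tool',T.inv().apply(o-s['eef_pos']),'axes',T.inv().apply(R).round(3),i['fov_y'])
go(.606,.13,.22,94)
E
```

```text
cam in tool [ 0.06933178  0.00072733 -0.16011594] axes [[-0.001  1.    -0.   ]
 [-0.967 -0.001 -0.255]
 [-0.255 -0.     0.967]] 70.63814286608778
pose [0.2183 0.5856 0.2227] [180.    -0.   159.56] t 0.65 w 0.999
rot total [ 0.     -0.      1.1442] rows 7 [ 0.     -0.      0.1635] | shift total [-48.158  35.498   0.266] rows 12 [-4.013  2.958  0.022]
```

Call:
{"method": "step_arm", "body": {"targets": [[[0,0,0.1635,0,0,0,1],[0,0,0.1635,0,0,0,1],[0,0,0.1635,0,0,0,1],[0,0,0.1635,0,0,0,1],[0,0,0.1635,0,0,0,1],[0,0,0.1635,0,0,0,1],[0,0,0.1635,0,0,0,1]]]}}

```text
time: 1.52
eef_pos: [0.2183, 0.5857, 0.2227]
eef_rot: [180.0, -0.0, 93.7]
contact_force: [-0.5, -0.1, -0.3]
grip_width: 1.0
gripper_force: 0.0
```

Call:
{"method": "step_arm", "body": {"targets": [[[0,0,0,-4,2.95,0,1],[0,0,0,-4,2.95,0,1],[0,0,0,-4,2.95,0,1],[0,0,0,-4,2.95,0,1],[0,0,0,-4,2.95,0,1],[0,0,0,-4,2.95,0,1],[0,0,0,-4,2.95,0,1],[0,0,0,-4,2.95,0,1],[0,0,0,-4,2.95,0,1],[0,0,0,-4,2.95,0,1],[0,0,0,-4,2.95,0,1],[0,0,0,-4,2.95,0,1],[0,0,0,0,0,4,1],[0,0,0,0,0,4,1],[0,0,0,0,0,2,1],[0,0,0,0,0,0,1],[0,0,0,0,0,0,1]]]}}

```text
time: 3.65
eef_pos: [0.6055, 0.1315, 0.1237]
eef_rot: [179.9, -0.0, 94.0]
contact_force: [-0.6, 0.9, 0.3]
grip_width: 1.0
gripper_force: 0.0
```

```bash
cat >> h.py <<'E'
def look(things,c='wrist',save=None):
    C=cam(c)
    for t in things:
        for q in nets.trace(c,t)[:2]:
            m=cv2.erode(q['mask'].astype(np.uint8),np.ones((2,2)))>0 if 0 else q['mask']
            P=pts(C,m); zt=np.percentile(P[:,2],60); r=rect(P); r2=rect(plane(C,m,zt))
            print(t,round(q['p'],2),np.round(q['bbox']),'3d',np.round(r[0],1),np.round(r[1],1),round(r[2],1),'plane',np.round(r2[0],1),np.round(r2[1],1),round(r2[2],1),round(r2[3],1),'z',round(zt*1000,1))
    if save: cv2.imwrite(save,C['im'])
    return C
E
python3 - <<'E'
from h import *
s=status.observe(); print(s['time'],s['eef_pos'],s['eef_rot'],s['qpos'].round(1),s['contact_force'])
C=look(['steel_padlock'],save='pics/w1.png')
E
```

```text
3.65 [0.60545331 0.13147681 0.12367963] [ 1.79923795e+02 -1.55808540e-02  9.39833601e+01] [-33.4  29.8  23.3  99.4 -14.2  53.6  -0.4] [-0.59603906  0.8984582   0.31929909]
steel_padlock 0.83 [291. 180. 354. 269.] 3d [605.6 143.4] [47.9 80.8] 4.9 plane [605.3 146.9] [47.3 74.8] 5.2 -6.9 z 17.8
steel_padlock 0.7 [422. 129. 494. 231.] 3d [717.3 184.4] [57.3 79.4] -165.2 plane [709.2 185.9] [52.2 74.2] -166.9 -8.3 z 17.8
```

View pics/w1.png

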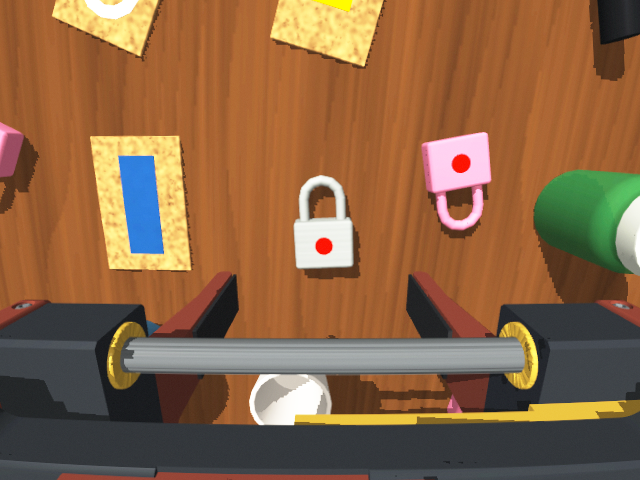

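The wrist view shows the steel padlock at (323,222), a pink one at (457,180), the hook pad at (140,203) and the cup rim at (290,400). I'll fit silhouette models to the masks to get poses.

```bash
cat >> h.py <<'E'
from scipy.optimize import minimize
def arcU(r,yb,yc):
    t=np.linspace(0,np.pi,19); return np.r_[[[r,yb]],np.c_[r*np.cos(t),yc+r*np.sin(t)],[[-r,yb]]]
def tube(path,rad,zc):
    o=[]; s=np.linspace(0,2*np.pi,12,endpoint=False)
    for a,b in zip(path[:-1],path[1:]):
        o.append(np.concatenate([np.c_[p[0]+rad*np.cos(s),p[1]+rad*np.sin(s),np.full(12,zc+dz)] for p in (a,b) for dz in ((-.7*rad,.7*rad) if zc else (0,))]))
    return o
def box(x0,x1,y0,y1,z0,z1): return [np.array([[x,y,z] for x in (x0,x1) for y in (y0,y1) for z in (z0,z1)],float)]
def model(k,flat=False):
    f=0 if flat else 1
    if k=='steel_padlock': m=box(-24,24,-38,2,0,20*f)+tube(arcU(14,0,20),4,10*f)
    if k=='brass_padlock': m=box(-15,15,-24,0,0,14*f)+tube(arcU(9,-1,12.5),2.5,7*f)
    if k=='carabiner':
        u=arcU(19,0,19); p=np.r_[u,-u,u[:1]]; m=tube(p,4.5,4.5*f)
    if k=='hook_block':
        m=box(-15,15,-42,42,0,14*f)
        if f: m+=sum([box(-5,5,y-1.5,y+1.5,14,26) for y in (-28,0,28)],[])
    return m
def render(C,k,x,y,yaw,z0,flat):
    a=np.radians(yaw); R=np.array([[np.cos(a),-np.sin(a),0],[np.sin(a),np.cos(a),0],[0,0,1]])
    im=np.zeros((480*4,640*4),np.uint8); H=[]
    for q in model(k,flat):
        p=cv2.projectPoints((q@R.T+[x,y,z0])/1000,C['r'],C['t'],C['K'],C['D'])[0]
        cv2.fillConvexPoly(im,cv2.convexHull(((p+.5)*4-.5).round().astype(np.int32)),255)
    return cv2.resize(im,(640,480),interpolation=cv2.INTER_AREA)/255.
def fit(C,k,mask,init,z0=0,flat=False,ig=None):
    b=lambda m:cv2.GaussianBlur(m.astype(np.float32),(0,0),2); M=b(mask); w=1 if ig is None else ~ig
    e=lambda v:np.sum(w*(b(render(C,k,v[0],v[1],v[2],z0,flat))-M)**2)
    ss=np.array(init)+np.array([[0,0,0],[4,0,0],[0,4,0],[0,0,6]])
    r=minimize(e,init,method='Nelder-Mead',options=dict(initial_simplex=ss,xatol=.05,fatol=.01,maxfev=150))
    g=render(C,k,*r.x,z0,flat)>.5
    return r.x,(g&mask).sum()/(g|mask).sum()
def measure(C,k,init=None,near=None):
    best=None
    for q in nets.trace(C['name'],k)[:3]:
        P=plane(C,q['mask'],.01); r=rect(P); r=(r[0],0,r[2])
        if near is not None and np.linalg.norm(r[0]-near)>60: continue
        v,i=fit(C,k,q['mask'],[*r[0],r[2]]); v2,i2=(fit(C,k,q['mask'],[*r[0],r[2]+180]) if 'lock' in k[-7:] else (v,i))
        print(k,round(q['p'],2),v.round(1),'iou',round(i,3),'|',v2.round(1),round(i2,3))
def mark(C,k,near=None):
    for q in nets.trace(C['name'],'pad_'+k)[:3]:
        P=plane(C,q['mask'],.003); r0=rect(P)
        if near is not None and np.linalg.norm(r0[0]-near)>60: continue
        h=cv2.cvtColor(C['im'],cv2.COLOR_BGR2HSV).astype(int); H,S,V=h[...,0],h[...,1],h[...,2]
        m={'steel_padlock':V<60,'hook_block':(H>95)&(H<135)&(S>120),'carabiner':S<50,'brass_padlock':(H>23)&(H<35)&(S>150)}[k]
        hull=cv2.fillConvexPoly(np.zeros((480,640),np.uint8),cv2.convexHull(np.argwhere(q['mask'])[:,::-1].astype(np.int32)),1)
        m=m&(cv2.erode(hull,np.ones((5,5)))>0); m=cv2.morphologyEx(m.astype(np.uint8),cv2.MORPH_OPEN,np.ones((2,2)))>0
        print('pad',k,round(q['p'],2),r0[0].round(1),np.round(r0[1],1),round(r0[2],1),end=' ')
        for f in (0,180) if 'lock' in k[-7:] else (0,):
            v,i=fit(C,k,m,[*r0[0],r0[2]+f],3,True); print('mark',v.round(1),'iou',round(i,3),end=' ')
        print()
E
python3 - <<'E'
from h import *
C=cam('wrist'); measure(C,'steel_padlock',near=(606,144)); mark(C,'hook_block')
C=cam('top')
measure(C,'steel_padlock',near=(606,144))
for k in list(SZ)[1:]: measure(C,k)
for k in SZ: mark(C,k)
E
```

```text
steel_padlock 0.78 [605.  147.5   6.2] iou 0.917 | [606.2 140.7 197.2] 0.484
pad hook_block 0.82 [452.5 148.9] [ 75.4 114.1] -176.5 mark [ 452.1  147.7 -176.4] iou 0.956 mark [452.1 147.7   3.6] iou 0.956 
steel_padlock 0.73 [624.1 117.9 -90.8] iou 0.243 | [590.8 122.   96.2] 0.254
brass_padlock 0.54 [ 595.8 -342.7   72.6] iou 0.427 | [ 614.3 -348.5  241.1] 0.434
carabiner 0.51 [ 457.9 -150.3 -173.7] iou 0.841 | [ 457.9 -150.3 -173.7] 0.841
hook_block 0.65 [ 591.1 -158.8  151.7] iou 0.853 | [ 591.1 -158.8  331.7] 0.853
pad steel_padlock 0.86 [ 451.8 -329.6] [ 79.4 117.8] 167.6 mark [ 449.  -362.6  189.4] iou 0.49 mark [ 449.2 -333.   349.2] iou 0.766 
pad steel_padlock 0.44 [ 459.  -150.8] [43.6 82.9] -0.5 mark [ 462.9 -146.1   -3.6] iou 0.0 mark [ 459.6 -147.8  178.8] iou 0.0 
pad carabiner 0.88 [454.  363.2] [52.6 77.7] -108.2 mark [ 458.5  376.9 -112.5] iou 0.146 
pad carabiner 0.35 [610.1 117.4] [16.3 46.8] 90.1 mark [613.1 133.6  79.4] iou 0.135 
pad hook_block 0.93 [452.7 126.7] [71.7 73.6] -90.0 mark [ 449.5  126.4 -175.5] iou 0.538 mark [449.5 126.4   4.5] iou 0.538
```

```bash
python3 - <<'E'
from h import *
go(.6069,.1296,.004,96)
E
```

```text
pose [0.6048 0.1314 0.1226] [180.    -0.    93.98] t 4.35 w 1.0
rot total [ 0.     -0.     -0.0352] rows 1 [ 0.     -0.     -0.0352] | shift total [-0.199  0.19  11.863] rows 3 [-0.066  0.063  3.954]
```

Call:
{"method": "step_arm", "body": {"targets": [[[0,0,-0.035,0,0,0,1],[0,0,0,-0.2,0.2,3,1],[0,0,0,0,0,3,1],[0,0,0,0,0,3,1],[0,0,0,0,0,1.8,1],[0,0,0,0,0,1.0,1],[0,0,0,0,0,0,1],[0,0,0,0,0,0,1],[0,0,0,0,0,0,0],[0,0,0,0,0,0,0],[0,0,0,0,0,0,0],[0,0,0,0,0,0,0],[0,0,0,0,0,0,0],[0,0,0,0,0,0,0],[0,0,0,0,0,0,0],[0,0,0,0,0,0,0]]], "force": 30}}

```text
time: 6.35
eef_pos: [0.607, 0.1297, 0.0047]
eef_rot: [180.0, -0.0, 96.0]
contact_force: [0.0, 1.2, 1.1]
grip_width: 0.544
gripper_force: 30.0
```

Call:
{"method": "step_arm", "body": {"targets": [[[0,0,0,0,0,-1,0],[0,0,0,0,0,-3,0],[0,0,0,0,0,-4,0],[0,0,0,0,0,-4,0],[0,0,0,0,0,0,0]]]}}

```text
time: 6.98
eef_pos: [0.609, 0.1298, 0.1282]
eef_rot: [179.7, -0.1, 96.0]
contact_force: [-0.5, -0.8, -3.5]
grip_width: 0.543
gripper_force: 30.0
```

```bash
python3 - <<'E'
from h import *
go(.437,-.39,.125,78)
print(status.observe()['gripper_force'])
E
```

```text
pose [0.609  0.1298 0.1282] [ 1.7967e+02 -7.0000e-02  9.5980e+01] t 6.97 w 0.543
rot total [ 0.0056 -0.0022  0.3137] rows 2 [ 0.0028 -0.0011  0.1569] | shift total [-54.421  -6.013   0.318] rows 11 [-4.947 -0.547  0.029]
29.988291263580322
```

Call:
{"method": "step_arm", "body": {"targets": [[[0,0,0.157,0,0,0,0],[0,0,0.157,0,0,0,0],[0,0,0,-4.5,-0.5,0,0],[0,0,0,-4.5,-0.5,0,0],[0,0,0,-4.5,-0.5,0,0],[0,0,0,-4.5,-0.5,0,0],[0,0,0,-4.5,-0.5,0,0],[0,0,0,-4.5,-0.5,0,0],[0,0,0,-4.5,-0.5,0,0],[0,0,0,-4.5,-0.5,0,0],[0,0,0,-4.5,-0.5,0,0],[0,0,0,-4.5,-0.5,0,0],[0,0,0,-4.5,-0.5,0,0],[0,0,0,-4.5,-0.5,0,0],[0,0,0,0,0,0,0],[0,0,0,0,0,0,0]]]}}

```text
time: 8.98
eef_pos: [0.4355, -0.3851, 0.1234]
eef_rot: [-179.9, -0.1, 78.0]
contact_force: [0.1, 0.3, -2.7]
grip_width: 0.546
gripper_force: 30.0
```

```bash
python3 - <<'E'
from h import *
C=cam('wrist'); mark(C,'steel_padlock',near=(450,-330)); measure(C,'steel_padlock'); cv2.imwrite('pics/w2.png',C['im'])
s=status.observe(); print(s['eef_pos'],s['eef_rot'])
E
```

```text
pad steel_padlock 0.87 [ 451.2 -328. ] [ 73.9 114. ] 168.4 mark [ 451.5 -347.5  181.6] iou 0.354 mark [ 452.2 -329.   350.6] iou 0.474 
steel_padlock 0.9 [ 430.4 -428.5  -79.1] iou 0.366 | [ 439.3 -442.1  182.6] 0.345
[ 0.43657763 -0.38447739  0.12409534] [-1.79955841e+02 -6.07028940e-02  7.81172158e+01]
```

View pics/w2.png

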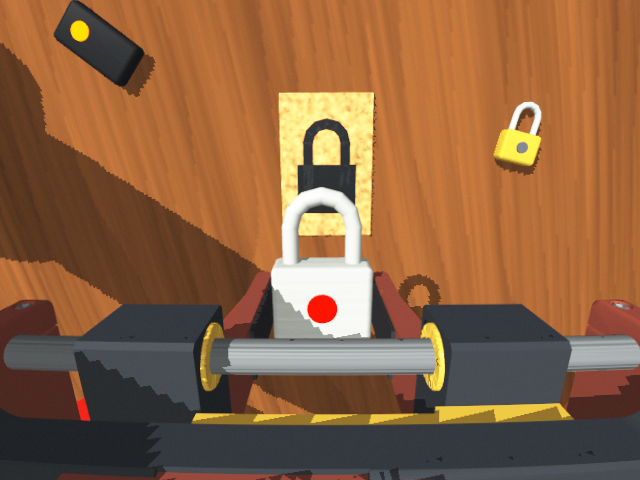

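The held padlock's shackle, at (322,220), slightly covers the black mark at (325,165). I'll back off 4 cm for a clean view and fit the held padlock and the mark in the same image.

Call:
{"method": "step_arm", "body": {"targets": [[[0,0,0,-2,0,0,0],[0,0,0,-2,0,0,0],[0,0,0,0,0,0,0],[0,0,0,0,0,0,0]]]}}

```text
time: 9.62
eef_pos: [0.4274, -0.4255, 0.1244]
eef_rot: [-180.0, -0.0, 77.9]
contact_force: [0.2, 0.3, -3.2]
grip_width: 0.538
gripper_force: 30.0
```

```bash
cat >> h.py <<'E'
MT={'steel_padlock':lambda H,S,V:V<95,'hook_block':lambda H,S,V:(H>95)&(H<135)&(S>120),'carabiner':lambda H,S,V:S<60,'brass_padlock':lambda H,S,V:(H>25)&(H<35)&(S>170)}
def mark(C,k,near,yaw):
    "mark pose by colour, inside the pad's nominal outline round (near,yaw) mm/deg"
    a=np.radians(yaw); R=np.array([[np.cos(a),-np.sin(a)],[np.sin(a),np.cos(a)]])
    c=np.c_[np.array([[-36,-56],[36,-56],[36,56],[-36,56]])@R.T+near,np.full(4,3.)]/1000
    p=cv2.projectPoints(c,C['r'],C['t'],C['K'],C['D'])[0].round().astype(np.int32)
    roi=cv2.fillConvexPoly(np.zeros((480,640),np.uint8),p,1)>0
    h=cv2.cvtColor(C['im'],cv2.COLOR_BGR2HSV).astype(int); m=MT[k](h[...,0],h[...,1],h[...,2])&roi
    m=cv2.morphologyEx(m.astype(np.uint8),cv2.MORPH_OPEN,np.ones((3,3)))>0
    r=[]
    for f in (0,180) if 'padlock' in k else (0,): r.append(fit(C,k,m,[*near,yaw+f],3,True,~roi))
    v,i=max(r,key=lambda t:t[1]); print('mark',k,v.round(1),'iou',round(i,3)); return v
def held(C,k,yaw0,gy,zu):
    "pose of held thing k; its grasp point is gy mm along its y; underside at zu mm"
    s=status.observe(); a=np.radians(yaw0); c=s['eef_pos'][:2]*1000-gy*np.array([-np.sin(a),np.cos(a)])
    q=nets.trace(C['name'],k)[0]; g=np.zeros((480,640),bool); g[325:]=True
    v,i=fit(C,k,q['mask']&~g,[*c,yaw0],zu,False,g); print('held expected',c.round(1),yaw0,'seen',v.round(1),'iou',round(i,3),q['bbox'])
E
python3 - <<'E'
from h import *
C=cam('wrist'); mark(C,'steel_padlock',(451,-329),-11.); s=status.observe();print(s['eef_pos'],s['eef_rot'])
held(C,'steel_padlock',s['eef_rot'][2]-90,-18,s['eef_pos'][2]*1000-4.5)
measure(C,'brass_padlock')
E
```

```text
mark steel_padlock [ 451.2 -327.8  -11.6] iou 0.892
[ 0.42764255 -0.42504296  0.1244474 ] [-1.79987289e+02 -3.16435666e-02  7.79867515e+01]
held expected [ 431.4 -407.4] -12.01324851924636 seen [ 430.9 -408.8  -12.2] iou 0.743 [273.2, 191.5, 371.1, 338.9]
brass_padlock 0.8 [ 608.2 -332.9  -24.2] iou 0.806 | [ 597.6 -351.3  144. ] 0.554
```

```bash
python3 - <<'E'
from h import *
go(.4478,-.3447,.0080,78.4)
E
```

```text
pose [ 0.4279 -0.4247  0.1245] [-1.7999e+02 -3.0000e-02  7.8030e+01] t 9.78 w 0.545
rot total [-0.0002 -0.0006 -0.0064] rows 1 [-0.0002 -0.0006 -0.0064] | shift total [ 8.236  0.342 11.652] rows 3 [2.745 0.114 3.884]
```

Call:
{"method": "step_arm", "body": {"targets": [[[0,0,-0.0064,0,0,0,0],[0,0,0,2.75,0.11,0,0],[0,0,0,2.75,0.11,0,0],[0,0,0,2.75,0.11,0,0],[0,0,0,0,0,3,0],[0,0,0,0,0,3,0],[0,0,0,0,0,3,0],[0,0,0,0,0,1.5,0],[0,0,0,0,0,0.6,0],[0,0,0,0,0,0,0],[0,0,0,0,0,0,0]]]}}

```text
time: 11.15
eef_pos: [0.4481, -0.3455, 0.0146]
eef_rot: [179.9, 0.0, 78.4]
contact_force: [-0.4, 0.8, -2.0]
grip_width: 0.543
gripper_force: 30.0
```

```bash
python3 - <<'E'
from h import *
go(.4478,-.3447,.0078,78.4)
print(status.observe()['contact_force'])
E
```

```text
pose [ 0.4481 -0.3455  0.0146] [1.7992e+02 2.0000e-02 7.8360e+01] t 11.15 w 0.543
rot total [ 0.0015  0.0004 -0.0007] rows 1 [ 0.0015  0.0004 -0.0007] | shift total [ 0.074 -0.049  0.676] rows 1 [ 0.074 -0.049  0.676]
[-0.40748923  0.76393715 -1.98914703]
```

Call:
{"method": "step_arm", "body": {"targets": [[[0,0,0,0.07,-0.05,0.4,0],[0,0,0,0,0,0.2,0],[0,0,0,0,0,0.05,0],[0,0,0,0,0,0,0],[0,0,0,0,0,0,0]]]}}

```text
time: 11.78
eef_pos: [0.4473, -0.3442, 0.0077]
eef_rot: [180.0, -0.0, 78.4]
contact_force: [-1.7, 1.9, 5.0]
grip_width: 0.547
gripper_force: 30.0
```

Call:
{"method": "step_arm", "body": {"targets": [[[0,0,0,0,0,0,0.7],[0,0,0,0,0,0,0.8],[0,0,0,0,0,0,1],[0,0,0,0,0,0,1],[0,0,0,0,0,-2,1],[0,0,0,0,0,-4,1],[0,0,0,-2,0,-4,1],[0,0,0,-2,0,-2,1],[0,0,0,0,0,0,1],[0,0,0,0,0,0,1]]]}}

```text
time: 13.02
eef_pos: [0.4391, -0.3823, 0.1267]
eef_rot: [-180.0, -0.1, 78.4]
contact_force: [0.0, 0.9, -0.7]
grip_width: 1.0
gripper_force: 0.0
```

```bash
cat >> h.py <<'E'
def placed(k,near,save):
    C=cam('wrist')
    for q in nets.trace('wrist',k)[:3]:
        if np.linalg.norm(rect(plane(C,q['mask'],.01))[0]-near[:2])<50:
            v,i=fit(C,k,q['mask'],near,3); print('placed',k,v.round(1),'iou',round(i,3)); break
    q=nets.trace('wrist','pad_'+k)[:3]
    for t in q: r=rect(plane(C,cv2.morphologyEx(t['mask'].astype(np.uint8),cv2.MORPH_CLOSE,np.ones((9,9)))>0,.003)); print('pad',round(t['p'],2),r[0].round(1),np.round(r[1],1),round(r[2],1))
    o=ortho(C,near[0]/1000,near[1]/1000,.075,.003); cv2.imwrite(save,o); return C
E
python3 - <<'E'
from h import *
C=placed('steel_padlock',(451.2,-327.8,-11.6),'pics/p1.png')
measure(C,'brass_padlock')
E
```

```text
placed steel_padlock [ 450.9 -327.3  -11. ] iou 0.9
pad 0.67 [ 451.3 -327.6] [ 75.1 114.7] 167.9
brass_padlock 0.77 [ 608.2 -333.   -24.1] iou 0.886 | [ 603.2 -351.9  174.7] 0.521
```

View pics/p1.png

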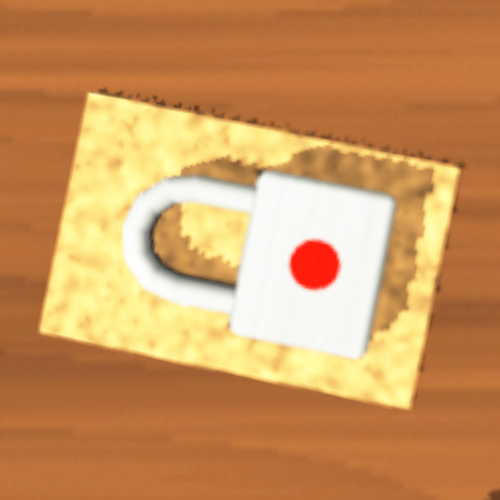

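The orthophoto shows the padlock centred on its pad, with the mark hidden beneath it; the offset is about 0.6 mm and 0.6°. Next is the brass padlock.

```bash
python3 - <<'E'
from h import *
go(.6033,-.3440,.126,65.9)
E
```

```text
pose [ 0.439  -0.3824  0.1262] [-1.7991e+02 -5.0000e-02  7.8420e+01] t 13.22 w 1.001
rot total [-0.0017 -0.0007  0.2185] rows 2 [-0.0009 -0.0004  0.1092] | shift total [10.209 13.428  0.018] rows 4 [2.552 3.357 0.005]
```

Call:
{"method": "step_arm", "body": {"targets": [[[0,0,0.109,0,0,0,1],[0,0,0.1095,0,0,0,1],[0,0,0,2.55,3.36,0,1],[0,0,0,2.55,3.36,0,1],[0,0,0,2.55,3.36,0,1],[0,0,0,2.55,3.36,0,1],[0,0,0,0,0,3,1],[0,0,0,0,0,3,1],[0,0,0,0,0,3,1],[0,0,0,0,0,0,1],[0,0,0,0,0,0,1]]]}}

```text
time: 14.6
eef_pos: [0.6038, -0.3457, 0.0378]
eef_rot: [180.0, 0.0, 65.9]
contact_force: [-0.3, -0.0, 0.5]
grip_width: 1.004
gripper_force: 0.0
```

```bash
python3 - <<'E'
from h import *
C=cam('wrist'); measure(C,'brass_padlock')
go(.6033,-.3440,.0042,65.9)
E
```

```text
brass_padlock 0.83 [ 609.6 -331.9  -24.2] iou 0.894 | [ 608.2 -336.4  166.6] 0.491
pose [ 0.6043 -0.3459  0.0386] [1.7988e+02 1.0000e-02 6.5850e+01] t 14.7 w 0.997
rot total [ 0.0021  0.0001 -0.0009] rows 1 [ 0.0021  0.0001 -0.0009] | shift total [ 0.134 -0.168  3.442] rows 1 [ 0.134 -0.168  3.442]
```

Call:
{"method": "step_arm", "body": {"targets": [[[0,0,0,0.21,-0.13,1.5,1],[0,0,0,0,0,1.4,1],[0,0,0,0,0,0.5,1],[0,0,0,0,0,0,1],[0,0,0,0,0,0,0],[0,0,0,0,0,0,0],[0,0,0,0,0,0,0],[0,0,0,0,0,0,0],[0,0,0,0,0,0,0],[0,0,0,0,0,0,0],[0,0,0,0,0,0,0],[0,0,0,0,0,0,0],[0,0,0,0,0,0,0],[0,0,0,0,0,0,0]]], "force": 20}}

```text
time: 16.45
eef_pos: [0.6033, -0.343, 0.0032]
eef_rot: [180.0, -0.0, 65.8]
contact_force: [0.2, 0.4, -0.2]
grip_width: 0.343
gripper_force: 20.0
```

Call:
{"method": "step_arm", "body": {"targets": [[[0,0,0,0,0,-1,0],[0,0,0,0,0,-3,0],[0,0,0,0,0,-4,0],[0,0,0,0,0,-4,0],[0,0,0,0,0,0,0],[0,0,-0.107,0,0,0,0],[0,0,-0.107,0,0,0,0],[0,0,0,0,0,0,0]]]}}

```text
time: 17.45
eef_pos: [0.6026, -0.3427, 0.1224]
eef_rot: [-179.9, -0.0, 78.1]
contact_force: [1.3, -0.4, -0.6]
grip_width: 0.341
gripper_force: 20.0
```

```bash
python3 - <<'E'
from h import *
go(.584,.237,.122,78)
E
```

```text
pose [ 0.6026 -0.3427  0.1224] [-1.7993e+02 -4.0000e-02  7.8060e+01] t 17.45 w 0.341
rot total [-0.0012 -0.0006  0.001 ] rows 1 [-0.0012 -0.0006  0.001 ] | shift total [ 5.6317e+01 -1.3874e+01  3.9000e-02] rows 12 [ 4.693e+00 -1.156e+00  3.000e-03]
```

Call:
{"method": "step_arm", "body": {"targets": [[[0,0,0,4.7,-1.15,0,0],[0,0,0,4.7,-1.15,0,0],[0,0,0,4.7,-1.15,0,0],[0,0,0,4.7,-1.15,0,0],[0,0,0,4.7,-1.15,0,0],[0,0,0,4.7,-1.15,0,0],[0,0,0,4.7,-1.15,0,0],[0,0,0,4.7,-1.15,0,0],[0,0,0,4.7,-1.15,0,0],[0,0,0,4.7,-1.15,0,0],[0,0,0,4.7,-1.15,0,0],[0,0,0,4.7,-1.15,0,0],[0,0,0,0,0,0,0],[0,0,0,0,0,0,0],[0,0,0,0,0,0,0]]]}}

```text
time: 19.32
eef_pos: [0.5846, 0.2355, 0.1231]
eef_rot: [180.0, 0.0, 77.9]
contact_force: [0.7, -0.9, -1.7]
grip_width: 0.34
gripper_force: 20.0
```

```bash
python3 - <<'E'
from h import *
C=cam('wrist'); v=mark(C,'brass_padlock',(604.5,331.7),-11.9); s=status.observe();print(s['eef_pos'],s['eef_rot'])
held(C,'brass_padlock',s['eef_rot'][2]-90,-12,s['eef_pos'][2]*1000-3.2)
for k in ('brass_padlock','carabiner'):
  for t in nets.trace('wrist','pad_'+k)[:3]: r=rect(plane(C,cv2.morphologyEx(t['mask'].astype(np.uint8),cv2.MORPH_CLOSE,np.ones((9,9)))>0,.003)); print('pad',k,round(t['p'],2),r[0].round(1),np.round(r[1],1),round(r[2],1))
cv2.imwrite('pics/w3.png',C['im'])
E
```

```text
mark brass_padlock [604.1 332.2 -12.2] iou 0.965
[0.58468237 0.23564229 0.12319098] [1.79993991e+02 2.65604150e-02 7.79353091e+01]
held expected [587.2 247.4] -12.064690930439966 seen [587.1 247.1 -11.6] iou 0.842 [290.8, 226.5, 351.6, 322.5]
pad brass_padlock 0.93 [604.1 332.6] [ 75.4 114.3] 167.3
pad brass_padlock 0.54 [442.4 332.4] [ 75.1 114.5] 158.9
pad carabiner 0.61 [442.4 332.2] [ 76.  115.6] 159.3
pad carabiner 0.2 [604.  332.7] [ 74.6 112.9] 167.5
```

View pics/w3.png

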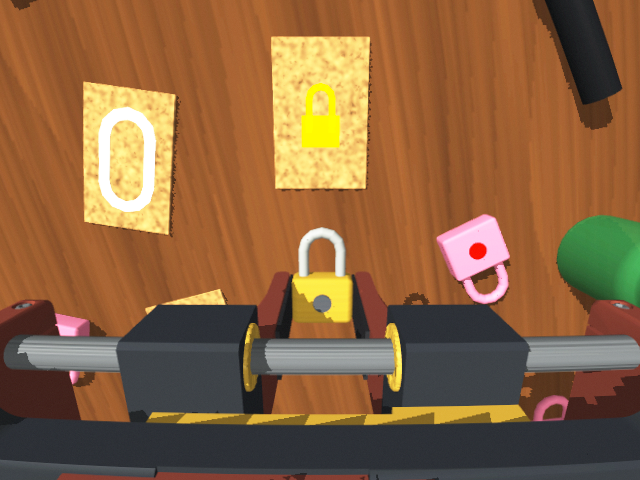

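The held brass padlock is at (321,275) and its yellow mark at (320,118). Fits agree well.

```bash
python3 - <<'E'
from h import *
go(.6015,.3206,.0066,77.7)
E
```

```text
pose [0.5846 0.2364 0.1233] [ 1.7999e+02 -1.0000e-02  7.8010e+01] t 19.52 w 0.339
rot total [ 0.0001 -0.0001  0.0054] rows 1 [ 0.0001 -0.0001  0.0054] | shift total [ 8.583 -0.146 11.669] rows 3 [ 2.861 -0.049  3.89 ]
```

Call:
{"method": "step_arm", "body": {"targets": [[[0,0,0.005,0,0,0,0],[0,0,0,2.86,-0.05,0,0],[0,0,0,2.86,-0.05,0,0],[0,0,0,2.86,-0.05,0,0],[0,0,0,0,0,3,0],[0,0,0,0,0,3,0],[0,0,0,0,0,3,0],[0,0,0,0,0,1.5,0],[0,0,0,0,0,0.6,0],[0,0,0,0,0,0,0],[0,0,0,0,0,0,0]]]}}

```text
time: 20.9
eef_pos: [0.6017, 0.3218, 0.0133]
eef_rot: [179.9, -0.1, 77.8]
contact_force: [-0.1, -0.3, -1.2]
grip_width: 0.343
gripper_force: 20.0
```

```bash
python3 - <<'E'
from h import *
go(.6015,.3206,.0063,77.7)
E
```

```text
pose [0.6017 0.3218 0.0133] [ 1.7993e+02 -7.0000e-02  7.7820e+01] t 20.9 w 0.343
rot total [ 0.0013 -0.0012  0.002 ] rows 1 [ 0.0013 -0.0012  0.002 ] | shift total [-0.126  0.002  0.703] rows 1 [-0.126  0.002  0.703]
```

Call:
{"method": "step_arm", "body": {"targets": [[[0,0,0,-0.1,0,0.4,0],[0,0,0,0,0,0.2,0],[0,0,0,0,0,0.08,0],[0,0,0,0,0,0,0],[0,0,0,0,0,0,0]]]}}

```text
time: 21.52
eef_pos: [0.6008, 0.3206, 0.0061]
eef_rot: [-180.0, -0.0, 77.8]
contact_force: [-2.9, -1.3, 5.2]
grip_width: 0.344
gripper_force: 20.0
```

Call:
{"method": "step_arm", "body": {"targets": [[[0,0,0,0,0,0,0.45],[0,0,0,0,0,0,0.6],[0,0,0,0,0,0,0.8],[0,0,0,0,0,0,0.8],[0,0,0,0,0,-2,0.8],[0,0,0,0,0,-4,1],[0,0,0,-2,0,-4,1],[0,0,0,-2,0,-2,1],[0,0,0,-2,0,0,1],[0,0,0,0,0,0,1],[0,0,0,0,0,0,1]]]}}

```text
time: 22.9
eef_pos: [0.5876, 0.2626, 0.1244]
eef_rot: [-179.9, 0.0, 77.8]
contact_force: [-0.6, 0.3, -0.1]
grip_width: 1.001
gripper_force: 0.0
```

```bash
python3 - <<'E'
from h import *
C=placed('brass_padlock',(604.1,332.3,-12.2),'pics/p2.png')
mark(C,'carabiner',(442.4,332.3),-20.8)
go(.458,-.20,.125,90)
E
```

```text
placed brass_padlock [603.3 332.3 -11.5] iou 0.881
pad 0.74 [604.2 333.3] [ 75.1 113.7] 168.1
mark carabiner [441.4 332.5 -21.4] iou 0.934
pose [0.5878 0.2628 0.1244] [-1.7994e+02  4.0000e-02  7.7890e+01] t 23.05 w 1.0
rot total [-0.001   0.0006 -0.2114] rows 2 [-0.0005  0.0003 -0.1057] | shift total [-46.277 -12.975  -0.058] rows 10 [-4.628 -1.298 -0.006]
```

View pics/p2.png

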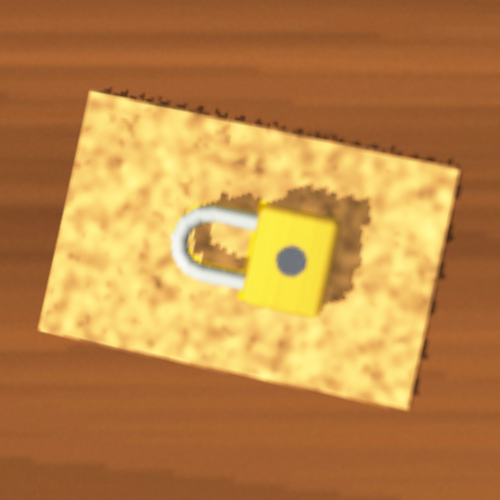

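The brass padlock is on its mark to within about 1 mm. Next is the carabiner.

Call:
{"method": "step_arm", "body": {"targets": [[[0,0,-0.1057,0,0,0,1],[0,0,-0.1057,0,0,0,1],[0,0,0,-4.63,-1.3,0,1],[0,0,0,-4.63,-1.3,0,1],[0,0,0,-4.63,-1.3,0,1],[0,0,0,-4.63,-1.3,0,1],[0,0,0,-4.63,-1.3,0,1],[0,0,0,-4.63,-1.3,0,1],[0,0,0,-4.63,-1.3,0,1],[0,0,0,-4.63,-1.3,0,1],[0,0,0,-4.63,-1.3,0,1],[0,0,0,-4.63,-1.3,0,1],[0,0,0,0,0,0,1],[0,0,0,0,0,0,1]]]}}

```text
time: 24.8
eef_pos: [0.458, -0.2002, 0.125]
eef_rot: [-180.0, -0.0, 90.0]
contact_force: [0.3, -0.4, -0.4]
grip_width: 1.001
gripper_force: 0.0
```

```bash
python3 - <<'E'
from h import *
C=cam('wrist'); measure(C,'carabiner'); measure(C,'hook_block')
go(.458,-.150,.003,90)
E
```

```text
carabiner 0.83 [ 456.8 -149.8 -176.6] iou 0.855 | [ 456.8 -149.8 -176.6] 0.855
hook_block 0.84 [ 590.1 -159.   151.7] iou 0.906 | [ 590.1 -159.   331.7] 0.906
pose [ 0.4582 -0.1994  0.1251] [-1.7998e+02 -3.0000e-02  9.0080e+01] t 24.95 w 1.002
rot total [-0.0003 -0.0005  0.0014] rows 1 [-0.0003 -0.0005  0.0014] | shift total [ 4.937 -0.021 12.21 ] rows 3 [ 1.646 -0.007  4.07 ]
```

Call:
{"method": "step_arm", "body": {"targets": [[[0,0,-0.058,0,0,0,1],[0,0,0,2.5,0.08,0,1],[0,0,0,2.46,0.07,2,1],[0,0,0,0,0,4,1],[0,0,0,0,0,3,1],[0,0,0,0,0,0,1],[0,0,0,0,0,0,1]]]}}

```text
time: 25.82
eef_pos: [0.4569, -0.1511, 0.0361]
eef_rot: [180.0, 0.0, 93.3]
contact_force: [-0.3, 0.3, -0.3]
grip_width: 1.0
gripper_force: 0.0
```

```bash
python3 - <<'E'
from h import *
C=cam('wrist'); measure(C,'carabiner')
go(.4568,-.1498,.0025,93.4)
E
```

```text
carabiner 0.92 [ 456.7 -149.  -175.7] iou 0.872 | [ 456.7 -149.  -175.7] 0.872
pose [ 0.4573 -0.1513  0.0365] [1.7988e+02 2.0000e-02 9.3270e+01] t 25.93 w 1.003
rot total [ 0.002   0.0003 -0.0022] rows 1 [ 0.002   0.0003 -0.0022] | shift total [ 0.156 -0.036  3.403] rows 1 [ 0.156 -0.036  3.403]
```

Call:
{"method": "step_arm", "body": {"targets": [[[0,0,-0.012,0.2,-0.03,1.5,1],[0,0,0,0,0,1.5,1],[0,0,0,0,0,0.4,1],[0,0,0,0,0,0,1],[0,0,0,0,0,0,0.4],[0,0,0,0,0,0,0.4],[0,0,0,0,0,0,0.4],[0,0,0,0,0,0,0.4],[0,0,0,0,0,0,0.4],[0,0,0,0,0,0,0.4],[0,0,0,0,0,0,0.4],[0,0,0,0,0,0,0.4]]], "force": 15}}

```text
time: 27.42
eef_pos: [0.4559, -0.1494, 0.0014]
eef_rot: [180.0, 0.0, 93.9]
contact_force: [0.6, 0.2, 0.0]
grip_width: 0.53
gripper_force: 15.0
```

Call:
{"method": "step_arm", "body": {"targets": [[[0,0,0,0,0,-1,0.4],[0,0,0,0,0,-3,0.4],[0,0,0,0,0,-4,0.4],[0,0,0,0,0,-4,0.4],[0,0,0,0,0,0,0.4],[0,0,0.147,0,0,0,0.4],[0,0,0.147,0,0,0,0.4],[0,0,0.147,0,0,0,0.4],[0,0,0,0,0,0,0.4]]]}}

```text
time: 28.55
eef_pos: [0.4553, -0.1492, 0.1208]
eef_rot: [-179.9, 0.0, 68.7]
contact_force: [-0.7, 0.3, -0.2]
grip_width: 0.532
gripper_force: 15.0
```

```bash
python3 - <<'E'
from h import *
go(.407,.244,.122,68.6)
E
```

```text
pose [ 0.4553 -0.1492  0.1208] [-1.7994e+02  3.0000e-02  6.8740e+01] t 28.55 w 0.532
rot total [-0.0011  0.0006  0.0024] rows 1 [-0.0011  0.0006  0.0024] | shift total [ 34.841 -18.846  -0.121] rows 8 [ 4.355 -2.356 -0.015]
```

Call:
{"method": "step_arm", "body": {"targets": [[[0,0,0,4.35,-2.35,0,0.4],[0,0,0,4.35,-2.35,0,0.4],[0,0,0,4.35,-2.35,0,0.4],[0,0,0,4.35,-2.35,0,0.4],[0,0,0,4.35,-2.35,0,0.4],[0,0,0,4.35,-2.35,0,0.4],[0,0,0,4.35,-2.35,0,0.4],[0,0,0,4.35,-2.35,0,0.4],[0,0,0,0,0,0,0.4],[0,0,0,0,0,0,0.4],[0,0,0,0,0,0,0.4]]]}}

```text
time: 29.92
eef_pos: [0.4075, 0.2418, 0.1213]
eef_rot: [-180.0, 0.0, 68.6]
contact_force: [0.4, 0.4, -1.3]
grip_width: 0.529
gripper_force: 15.0
```

```bash
python3 - <<'E'
from h import *
C=cam('wrist'); v=mark(C,'carabiner',(441.4,332.5),-21.4); s=status.observe();print(s['eef_pos'],s['eef_rot'])
held(C,'carabiner',s['eef_rot'][2]-90,0,s['eef_pos'][2]*1000-1.4)
for t in nets.trace('wrist','pad_carabiner')[:3]: r=rect(plane(C,cv2.morphologyEx(t['mask'].astype(np.uint8),cv2.MORPH_CLOSE,np.ones((9,9)))>0,.003)); print('pad',round(t['p'],2),r[0].round(1),np.round(r[1],1),round(r[2],1))
cv2.imwrite('pics/w4.png',C['im'])
E
```

```text
mark carabiner [440.6 332.3 -20.9] iou 0.938
[0.40753942 0.24183777 0.1213231 ] [-1.79997264e+02  1.69215338e-02  6.85994911e+01]
held expected [407.5 241.8] -21.400508934839493 seen [407.1 240.9 -20.7] iou 0.566 [277.0, 215.4, 369.3, 339.2]
pad 0.91 [440.2 332.5] [ 75.1 114.8] 158.7
pad 0.2 [576.    5.5] [14.2 50.9] 160.4
```

View pics/w4.png

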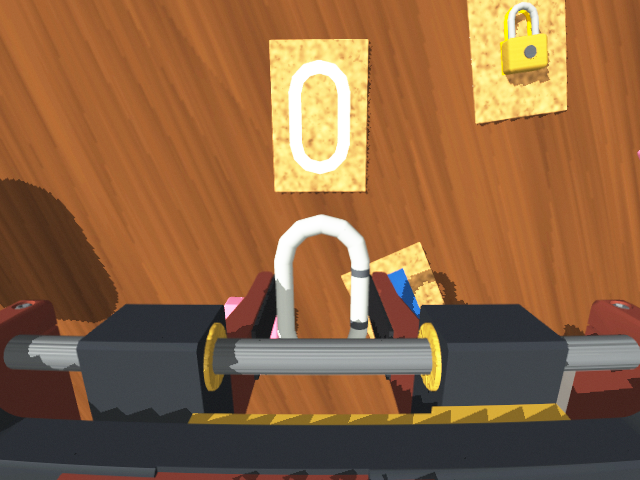

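The held carabiner is at (321,280) and the white oval mark at (319,117), so it's clear to place.

```bash
python3 - <<'E'
from h import *
go(.4408,.3328,.0045,68.9)
E
```

```text
pose [0.4076 0.2423 0.1214] [-1.80e+02 -1.00e-02  6.86e+01] t 30.07 w 0.53
rot total [-0.     -0.0001 -0.0052] rows 1 [-0.     -0.0001 -0.0052] | shift total [ 9.643 -0.158 11.692] rows 4 [ 2.411 -0.04   2.923]
```

Call:
{"method": "step_arm", "body": {"targets": [[[0,0,-0.005,0,0,0,0.4],[0,0,0,3.2,-0.05,0,0.4],[0,0,0,3.2,-0.05,0,0.4],[0,0,0,3.2,-0.05,0,0.4],[0,0,0,0,0,3,0.4],[0,0,0,0,0,3,0.4],[0,0,0,0,0,3,0.4],[0,0,0,0,0,1.5,0.4],[0,0,0,0,0,0.6,0.4],[0,0,0,0,0,0,0.4],[0,0,0,0,0,0,0.4],[0,0,0,0,0,0,0.4]]]}}

```text
time: 31.58
eef_pos: [0.4407, 0.3337, 0.0111]
eef_rot: [180.0, -0.1, 69.0]
contact_force: [-0.5, 0.2, -0.8]
grip_width: 0.529
gripper_force: 15.0
```

```bash
python3 - <<'E'
from h import *
go(.4408,.3328,.0045,68.9)
E
```

```text
pose [0.4407 0.3337 0.0111] [ 1.7997e+02 -7.0000e-02  6.8970e+01] t 31.57 w 0.529
rot total [ 0.0004 -0.0013  0.0012] rows 1 [ 0.0004 -0.0013  0.0012] | shift total [-0.084  0.041  0.661] rows 1 [-0.084  0.041  0.661]
```

Call:
{"method": "step_arm", "body": {"targets": [[[0,0,0,-0.08,0.04,0.4,0.4],[0,0,0,0,0,0.2,0.4],[0,0,0,0,0,0.06,0.4],[0,0,0,0,0,0,0.4],[0,0,0,0,0,0,0.4]]]}}

```text
time: 32.2
eef_pos: [0.4404, 0.3324, 0.0043]
eef_rot: [-180.0, -0.0, 69.0]
contact_force: [-3.1, -3.4, 9.1]
grip_width: 0.525
gripper_force: 15.0
```

Call:
{"method": "step_arm", "body": {"targets": [[[0,0,0,0,0,-0.03,0.4],[0,0,0,0,0,0,0.6],[0,0,0,0,0,0,0.7],[0,0,0,0,0,0,0.8],[0,0,0,0,0,0,0.9],[0,0,0,0,0,-2,0.9],[0,0,0,0,0,-4,1],[0,0,0,-2,0,-4,1],[0,0,0,-2,0,-2,1],[0,0,0,-2,0,0,1],[0,0,0,0,0,0,1],[0,0,0,0,0,0,1]]]}}

```text
time: 33.7
eef_pos: [0.4191, 0.2772, 0.124]
eef_rot: [180.0, -0.0, 69.0]
contact_force: [-0.7, -0.2, -0.4]
grip_width: 1.0
gripper_force: 0.0
```

```bash
python3 - <<'E'
from h import *
C=placed('carabiner',(440.5,332.4,-21.1),'pics/p3.png')
# hook at 590.1,-159, yaw -28.3 -> tool yaw 61.7; hover behind
go(.568,-.20,.125,61.7)
E
```

```text
placed carabiner [439.9 331.8 -21.1] iou 0.843
pad 0.92 [440.5 332.4] [ 75.  114.2] 159.4
pose [0.419  0.2771 0.1237] [1.8e+02 3.0e-02 6.9e+01] t 33.85 w 1.002
rot total [1.000e-04 4.000e-04 1.274e-01] rows 1 [1.000e-04 4.000e-04 1.274e-01] | shift total [-34.941  35.736  -0.129] rows 10 [-3.494  3.574 -0.013]
```

View pics/p3.png

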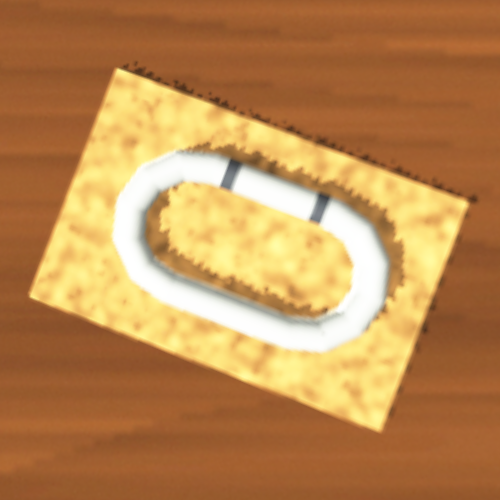

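The carabiner covers its mark to within 1 mm. Next is the hook block.

Call:
{"method": "step_arm", "body": {"targets": [[[0,0,0.1274,0,0,0,1],[0,0,0,-3.5,3.57,0,1],[0,0,0,-3.5,3.57,0,1],[0,0,0,-3.5,3.57,0,1],[0,0,0,-3.5,3.57,0,1],[0,0,0,-3.5,3.57,0,1],[0,0,0,-3.5,3.57,0,1],[0,0,0,-3.5,3.57,0,1],[0,0,0,-3.5,3.57,0,1],[0,0,0,-3.5,3.57,0,1],[0,0,0,-3.5,3.57,0,1],[0,0,0,0,0,0,1],[0,0,0,0,0,0,1]]]}}

```text
time: 35.48
eef_pos: [0.5668, -0.2005, 0.1233]
eef_rot: [-179.9, 0.0, 61.7]
contact_force: [-0.7, 0.3, -0.8]
grip_width: 1.001
gripper_force: 0.0
```

```bash
python3 - <<'E'
from h import *
C=cam('wrist'); measure(C,'hook_block')
q=nets.trace('wrist','hook_block')[0]; h=cv2.cvtColor(C['im'],cv2.COLOR_BGR2HSV); m=(h[...,0]>95)&(h[...,0]<130)&(h[...,1]>100)&(cv2.dilate(q['mask'].astype(np.uint8),np.ones((7,7)))>0)
m=cv2.morphologyEx(m.astype(np.uint8),cv2.MORPH_CLOSE,np.ones((9,9)))>0
r=rect(plane(C,m,.012)); print(r)
go(.590,-.159,.004,61.7)
E
```

```text
hook_block 0.78 [ 591.4 -158.5  151.4] iou 0.939 | [ 591.4 -158.5  331.4] 0.939
(array([ 591.30438232, -158.56134033]), (29.661792755126953, 83.26116943359375), np.float64(152.47354125976562), np.float64(-1.272053389934342))
pose [ 0.5671 -0.1993  0.1238] [-1.7995e+02 -3.0000e-02  6.1780e+01] t 35.62 w 0.998
rot total [-0.0008 -0.0006  0.0015] rows 1 [-0.0008 -0.0006  0.0015] | shift total [ 4.632  0.107 11.978] rows 3 [1.544 0.036 3.993]
```

Call:
{"method": "step_arm", "body": {"targets": [[[0,0,0,2.4,0.1,0,1],[0,0,0,2.34,0.1,2,1],[0,0,0,0,0,4,1],[0,0,0,0,0,3,1],[0,0,0,0,0,2,1],[0,0,0,0,0,0.9,1],[0,0,0,0,0,0,1],[0,0,0,0,0,0,1]]]}}

```text
time: 36.62
eef_pos: [0.592, -0.1606, 0.006]
eef_rot: [179.9, -0.0, 61.7]
contact_force: [1.0, -0.5, 1.6]
grip_width: 0.997
gripper_force: 0.0
```

```bash
python3 - <<'E'
from h import *
go(.5913,-.1585,.004,61.8)
E
```

```text
pose [ 0.592  -0.1606  0.006 ] [ 1.7991e+02 -3.0000e-02  6.1650e+01] t 36.62 w 0.997
rot total [ 0.0015 -0.0005 -0.0026] rows 1 [ 0.0015 -0.0005 -0.0026] | shift total [ 0.149 -0.157  0.198] rows 1 [ 0.149 -0.157  0.198]
```

Call:
{"method": "step_arm", "body": {"targets": [[[0,0,0,0.15,-0.15,0.1,1],[0,0,0,0,0,0,1],[0,0,0,0,0,0,0.2],[0,0,0,0,0,0,0.2],[0,0,0,0,0,0,0.2],[0,0,0,0,0,0,0.2],[0,0,0,0,0,0,0.2],[0,0,0,0,0,0,0.2],[0,0,0,0,0,0,0.2],[0,0,0,0,0,0,0.2],[0,0,0,0,0,0,0.2],[0,0,0,0,0,0,0.2]]], "force": 15}}

```text
time: 38.12
eef_pos: [0.5906, -0.1583, 0.004]
eef_rot: [-180.0, 0.0, 61.7]
contact_force: [0.6, -0.7, -0.5]
grip_width: 0.338
gripper_force: 15.0
```

Call:
{"method": "step_arm", "body": {"targets": [[[0,0,0,0,0,-1,0.2],[0,0,0,0,0,-3,0.2],[0,0,0,0,0,-4,0.2],[0,0,0,0,0,-4,0.2],[0,0,0,0,0,0,0.2],[0,0,-0.137,0,0,0,0.2],[0,0,-0.137,0,0,0,0.2],[0,0,-0.137,0,0,0,0.2],[0,0,-0.137,0,0,0,0.2],[0,0,0,0,0,0,0.2]]]}}

```text
time: 39.38
eef_pos: [0.5901, -0.1582, 0.1235]
eef_rot: [-179.9, -0.0, 93.0]
contact_force: [0.8, 0.5, -0.9]
grip_width: 0.338
gripper_force: 15.0
```

```bash
python3 - <<'E'
from h import *
go(.457,.042,.125,93)
E
```

```text
pose [ 0.5901 -0.1582  0.1235] [-1.7994e+02 -4.0000e-02  9.2990e+01] t 39.38 w 0.338
rot total [-0.001  -0.0006 -0.0001] rows 1 [-0.001  -0.0006 -0.0001] | shift total [ 20.69  -12.239  -0.155] rows 5 [ 4.138 -2.448 -0.031]
```

Call:
{"method": "step_arm", "body": {"targets": [[[0,0,0,3.45,-2.04,0,0.2],[0,0,0,3.45,-2.04,0,0.2],[0,0,0,3.45,-2.04,0,0.2],[0,0,0,3.45,-2.04,0,0.2],[0,0,0,3.45,-2.04,0,0.2],[0,0,0,3.45,-2.04,0,0.2],[0,0,0,0,0,0,0.2],[0,0,0,0,0,0,0.2],[0,0,0,0,0,0,0.2]]]}}

```text
time: 40.5
eef_pos: [0.4579, 0.0408, 0.124]
eef_rot: [180.0, 0.0, 92.9]
contact_force: [-0.4, -0.1, -1.3]
grip_width: 0.338
gripper_force: 15.0
```

```bash
python3 - <<'E'
from h import *
C=cam('wrist'); v=mark(C,'hook_block',(452,148),2.5); s=status.observe();print(s['eef_pos'],s['eef_rot'])
held(C,'hook_block',s['eef_rot'][2]-90,0,s['eef_pos'][2]*1000-4)
for t in nets.trace('wrist','pad_hook_block')[:3]: r=rect(plane(C,cv2.morphologyEx(t['mask'].astype(np.uint8),cv2.MORPH_CLOSE,np.ones((9,9)))>0,.003)); print('pad',round(t['p'],2),r[0].round(1),np.round(r[1],1),round(r[2],1))
cv2.imwrite('pics/w5.png',C['im'])
E
```

```text
mark hook_block [450.6 148.2   3.1] iou 0.934
[0.45788276 0.04087691 0.12401496] [1.79987659e+02 2.38893066e-02 9.29168085e+01]
held expected [457.9  40.9] 2.916808476421565 seen [458.4  40.6   3.5] iou 0.668 [290.4, 213.7, 354.8, 339.6]
pad 0.83 [450.9 147.7] [ 75.4 114.2] -176.9
```

View pics/w5.png

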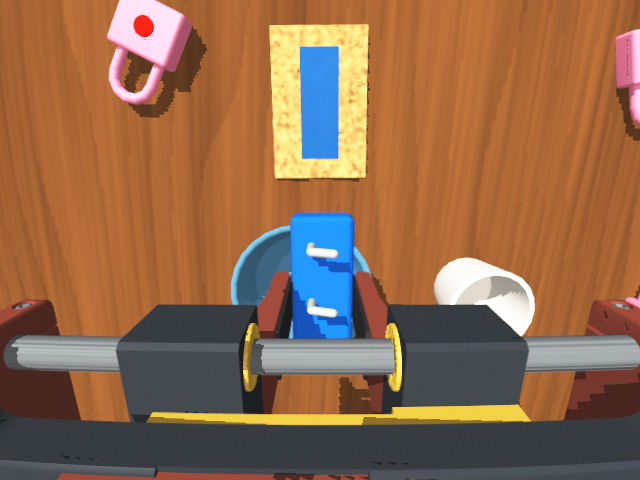

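The held block is at (322,275), and the blue mark is clear at (319,102). The bowl and cup look undisturbed.

```bash
python3 - <<'E'
from h import *
go(.4506,.1482,.007,93.1)
E
```

```text
pose [0.4577 0.0411 0.124 ] [-1.800e+02  2.000e-02  9.295e+01] t 40.65 w 0.339
rot total [-0.      0.0003 -0.0026] rows 1 [-0.      0.0003 -0.0026] | shift total [10.732 -0.127 11.696] rows 4 [ 2.683 -0.032  2.924]
```

Call:
{"method": "step_arm", "body": {"targets": [[[0,0,-0.003,0,0,0,0.2],[0,0,0,3.57,-0.04,0,0.2],[0,0,0,3.57,-0.04,0,0.2],[0,0,0,3.57,-0.04,0,0.2],[0,0,0,0,0,0,0.2],[0,0,0,0,0,3,0.2],[0,0,0,0,0,3,0.2],[0,0,0,0,0,3,0.2],[0,0,0,0,0,1.5,0.2],[0,0,0,0,0,0.6,0.2],[0,0,0,0,0,0,0.2],[0,0,0,0,0,0,0.2]]]}}

```text
time: 42.15
eef_pos: [0.4507, 0.149, 0.0138]
eef_rot: [179.9, -0.0, 93.2]
contact_force: [-0.6, -0.4, -1.0]
grip_width: 0.334
gripper_force: 15.0
```

```bash
python3 - <<'E'
from h import *
go(.4506,.1482,.007,93.1)
E
```

```text
pose [0.4507 0.149  0.0138] [ 1.7992e+02 -4.0000e-02  9.3230e+01] t 42.15 w 0.334
rot total [ 0.0013 -0.0006  0.0022] rows 1 [ 0.0013 -0.0006  0.0022] | shift total [-0.075 -0.019  0.684] rows 1 [-0.075 -0.019  0.684]
```

Call:
{"method": "step_arm", "body": {"targets": [[[0,0,0,-0.05,-0.02,0.4,0.2],[0,0,0,0,0,0.2,0.2],[0,0,0,0,0,0.06,0.2],[0,0,0,0,0,0,0.2],[0,0,0,0,0,0,0.2]]]}}

```text
time: 42.78
eef_pos: [0.45, 0.1484, 0.0069]
eef_rot: [180.0, -0.0, 93.2]
contact_force: [-2.3, -0.8, 7.3]
grip_width: 0.343
gripper_force: 15.0
```

Call:
{"method": "step_arm", "body": {"targets": [[[0,0,0,0,0,-0.03,0.2],[0,0,0,0,0,0,0.45],[0,0,0,0,0,0,0.6],[0,0,0,0,0,0,0.8],[0,0,0,0,0,0,0.8],[0,0,0,0,0,-2,0.8],[0,0,0,0,0,-4,1],[0,0,0,-2,0,-4,1],[0,0,0,-2,0,-2,1],[0,0,0,-2,0,0,1],[0,0,0,0,0,0,1],[0,0,0,0,0,0,1]]]}}

```text
time: 44.28
eef_pos: [0.4531, 0.089, 0.1265]
eef_rot: [-180.0, -0.0, 93.2]
contact_force: [0.3, 0.4, 0.5]
grip_width: 0.998
gripper_force: 0.0
```

```bash
python3 - <<'E'
from h import *
C=placed('hook_block',(450.6,148.2,3.1),'pics/p4.png')
go(.30,.0,.25,93)
E
```

```text
placed hook_block [450.3 148.6   2.7] iou 0.918
pad 0.72 [450.4 148.6] [ 74.5 112.7] -176.8
pad 0.17 [606.5  18.6] [ 6.8 40.6] 55.9
pose [0.4531 0.0891 0.1264] [-1.7996e+02  1.0000e-02  9.3300e+01] t 44.42 w 0.999
rot total [-0.0007  0.0002  0.0052] rows 1 [-0.0007  0.0002  0.0052] | shift total [ -8.097 -15.757 -12.363] rows 5 [-1.619 -3.151 -2.473]
```

View pics/p4.png

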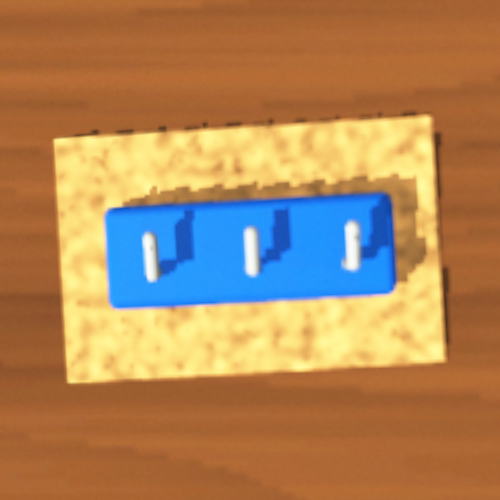

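The hook block is centred on its pad. I'll retreat and do one last check from the top camera.

Call:
{"method": "step_arm", "body": {"targets": [[[0,0,0,0,0,-4,1],[0,0,0,0,0,-4,1],[0,0,0,0,0,-4,1],[0,0,0,-1,-2,0,1],[0,0,0,-1,-2,0,1],[0,0,0,-1,-2,0,1],[0,0,0,0,0,0,1],[0,0,0,0,0,0,1]]]}}

```text
time: 45.42
eef_pos: [0.3957, 0.0557, 0.2469]
eef_rot: [180.0, -0.0, 93.3]
contact_force: [-0.4, -0.1, -0.4]
grip_width: 0.999
gripper_force: 0.0
```

```bash
python3 - <<'E'
from h import *
C=cam('top'); cv2.imwrite('pics/final.png',C['im'])
for t in ('key_bowl','tea_cup','steel_padlock','brass_padlock','carabiner','hook_block'):
    for q in nets.trace('top',t)[:1]: print(t,round(q['p'],2),np.round(q['bbox']),rect(pts(C,q['mask']))[0].round(1))
E
```

```text
key_bowl 0.74 [300. 260. 341. 306.] [444.6  -0.6]
tea_cup 0.56 [302. 204. 338. 231.] [588.6   0.6]
steel_padlock 0.81 [450. 266. 482. 292.] [ 453.2 -329.2]
brass_padlock 0.59 [177. 211. 190. 224.] [599.  319.2]
carabiner 0.78 [162. 275. 196. 294.] [441.2 329.6]
hook_block 0.51 [240. 274. 264. 288.] [451.3 161.6]
```

View pics/final.png

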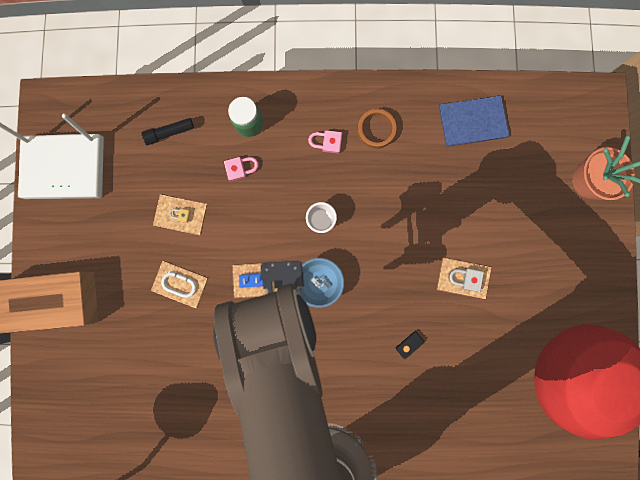

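The picture shows all four things on their pads. The cup at (321,217) and the bowl, with its right edge at 341, are unmoved.

```bash
python3 -c "from plant import job_done; print(job_done())"
```

```text
the job is handed in; nothing more can be done
None
```

The job is handed in at about 45 s of the 120 s: all four things lie flat on their own pads, each within about 1 mm and 1° of its mark as measured by the wrist camera, and the key bowl and tea cup show no shift in the final picture.

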